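# Put the inspection light on charge and set the timer

## Robot

A 7-joint arm with a two-finger parallel gripper is mounted at the origin on the work surface. World frame = base frame: x ahead of the robot, y to its left, z up, the work surface at z = 0. Lengths are in m, angles in rad, forces in N, time in s.
With the tool pointing down it reaches from about 0.425 to 0.95 m from the base axis. Payload 4.7 kg.
Tool frame: the origin (TCP) lies between the finger pads; the fingertips stand 25 mm ahead of it and the grasp point (between the pads) lies 6 mm ahead of it; z points along the fingers, y is the line along which they close (so a half turn about z gives the same grasp; the last joint's range is limited). The gripper opens to 85 mm and grips with 20 to 120 N. Pads are 22 mm wide; open, the fingers measure 114 mm over their backs; the gripper's body (76 mm by 85 mm) begins 54 mm behind the grasp point. The pads swing forward as they close: fully open they stand 13 mm farther back than shut.
Start: joints at [-1.256, 0.469, -0.049, 1.532, 0.024, 1.141, -0.082], TCP at [0.227, 0.636, 0.256] pointing down, gripper open.
Joint ranges: [-2.59, 2.59], [-0.33, 1.99], [-1.39, 1.29], [0.1, 2.45], [-1.04, 4.18], [0.21, 1.99], [-2.66, 2.66]. Speed limits (rad/s): [2.57, 2.57, 3.14, 3.14, 3.14, 3.14, 3.14].

## Interface

Orientations are given as a 3x3 rotation matrix whose columns are the frame's x, y, z axes.
In Python, from rig import * gives the robot as it stands. Calls block until the motion is done:
- movep(position, orientation): joint-space move of the TCP to a pose.
- move_l(position, attitude=None, feed=0.15, until_force=None): straight line of the TCP; attitude=None keeps the orientation; feed is the mean speed in m/s. With until_force (N) it stops when the force on the tool has changed by that much, and returns True; else False.
- move_joints(angles): joint-space move.
- command_gripper(opening, newtons=None): finger opening in m; newtons is the grip in N (None keeps the last); returns when the fingers have stopped.
- sleep(seconds).
- inverse_kinematics(position, orientation): joint angles nearest the present ones, or None.
- sense(): the state.
- camera(name): name is "side" or "top" or "wrist"; returns (picture, depth): 480x640x3 uint8, red, green, blue; 480x640 float32, m along the optical axis (not along the pixel's ray), 0 where there is no reading.
- camera_params(name): a dict with "K" (3x3 intrinsics, pixels), "position" and "rotation" of the camera in the world; the wrist camera has in their place "tool_from_camera" (4x4, takes a point from camera to tool coordinates, whose origin is the TCP and whose axes are the flange's). Camera axes: x right, y down, z forward; pixel columns grow to the right and rows downward; lengths in m; the calibration is good to about 2 mm. A picture is of the moment at which its call begins: read the wrist's pose just before it. camera_params takes no time and is no camera call.
A pose or a line that the arm cannot do raises Unreachable and nothing moves.
- finish_job(): hands the job in; it is judged then, once.
The state is a dict: "time_s": time; "joint_pos": joint angles; "qd": joint speeds; "joint_efforts": joint torques, N m; "position": TCP position; "tcp_rot": TCP orientation; "wrist_force": force on the tool from outside, world axes, zero at the start; "ft_torque": the same for the moment, N m; "finger_gap": finger opening in m; "gripper_force": force on a finger pad.
Only numpy, scipy, OpenCV 4.12 (cv2) and the standard library are available. Lean on these libraries where they do the work, as an engineer would, in place of code of your own. Each camera call takes 0.05 s, during which the arm holds its last target. There are 200 camera calls.

## Task

Pull the inspection light up out of its pot, hang it by its collar in the fork of the charging stand, pushed to the back of the slot, and let go of it. Then, with a fingertip, roll the stand's timer thumbwheel until the number 4 is squarely on top, level with the white marks on the housing. Keep the pots standing and do not disturb the screwdriver, the oil bottle or the parts tin.

Things in the scene. Friction and masses are not known exactly. Their poses are not given: they have to be found in the camera images.
- light: Inspection light, 194 mm long, round, upright and tube down in pot_a, left or right. Origin at the tube's lower end, z up along it. From there: clear tube 18 mm in diameter to 122 mm, black collar 50 mm in diameter from 122 to 130 mm, black rubber handle 34 mm in diameter from 130 to 194 mm (grip this). 0.11 to 0.23 kg. It stands loosely and may lean up to 6 degrees.
- light_collar (a point): Centre of the underside of the light's collar (on the light's axis, 122 mm above its origin).
- light_foot (a point): Centre of the lower end of the light's tube.
- pot_a: The pot that holds the light: loose upright aluminium tube 36 mm in outer and 28 mm in inner diameter on a round steel foot 84 mm in diameter, rim 96 mm above its origin, inner floor 12 mm above it. Origin at the centre of its underside. Mass 0.9 kg.
- pot_b: An identical pot that holds the screwdriver; leave it alone. Origin at the centre of its underside.
- screwdriver: Wooden-handled screwdriver, 160 mm long, standing blade down in pot_b, its top about 172 mm above the bench; leave it alone. Origin at its lower end.
- stand: Charging stand, fixed to the bench. Origin under the centre of its base plate (160 mm in x, 270 mm in y, 12 mm thick); z up; its -x side faces the robot (yaw to 0.3). At y = -85 mm a grey housing (156 by 92 mm, top 75 mm above the bench) with the thumbwheel sticking up; at the back a 42 mm tall black block; at y = +85 mm a post with a fork pointing to -x.
- fork_seat (a point): Point on the fork's flat top, 140 mm above the bench, on the tube's axis when the tube touches the slot's back (9 mm to the stand's +x). The slot is 26 mm wide, open to -x, above and below; prong tips 50 mm from here, 12 mm thick, 62 mm over both. Below the prongs it is free down to the base plate. The light's collar rests on the prongs; nothing of the post is higher than they are.
- wheel_axle (a point): Middle of the thumbwheel's axle, 65 mm above the bench, running along the stand's y. Black drum of 40 mm radius, 44 mm wide, with eight straight ribs across it, 6 mm thick, out to 51 mm radius. Between the ribs the white numbers 0 to 7, one every 45 degrees; the one on top is the setting. White marks on the housing at both sides show the axle line.
- timer (a joint): Thumbwheel turn in rad: 0 = number 0 on top, 0.785 more per number, 3.142 = 4 on top. Grows as the wheel's top moves to the stand's +x, away from the robot. Starts from 0 to 1.5; stops at -0.05 and 5.55. No clicks: friction (0.12 N m) holds it. Number k lies at (joint - 0.785 k) from the top towards +x, the ribs midway between, at joint - 0.785 (k + 0.5).
- oil_bottle: Loose grey bottle, 64 mm in diameter, 150 mm tall; leave it alone. Origin at the centre of its underside.
- parts_tin: Loose steel tin 100 by 120 by 53 mm; leave it alone. Origin at the centre of its underside.
Things that resemble listed ones, but are neither listed nor needed, are in the scene too. Leave any orange look-alike of the light alone.

How it is judged:
By the outcome, as a careful person would: the job done as asked, in the order asked, and still so for the second after the job is handed in, with the robot touching nothing.
It also fails if it takes over 72 s, if anything falls off the work surface, if the arm or the gripper's body presses on something with over 40 N, if the wrist force passes 120 N, or if a joint passes its speed limit or range.

## Working session

There is one attempt and no reset: what is moved stays moved. The work goes in short steps, each a Python script; the robot and the scene stay as the last script left them, time stands still between calls to the robot, and variables do not carry over. Pictures are saved under pics/ and viewed, at most 11 in all, crops included, and the job is handed in when it is done.

```bash
mkdir -p pics; ls; python3 - <<'E'
from rig import *
import cv2,numpy as np
s=sense();print(s['time_s'],s['position'],s['tcp_rot'])
for n in ['top','side']:
    im,d=camera(n);np.savez(f'pics/{n}0.npz',im=im,d=d);cv2.imwrite(f'pics/{n}0.png',im[:,:,::-1])
    print(n,camera_params(n))
print(camera_params('wrist'))
E
```

```text
pics
0.0 [0.22732103 0.63498007 0.25521906] [[-9.41484719e-01  3.37055072e-01 -6.34745009e-04]
 [ 3.37055665e-01  9.41482735e-01 -1.93318170e-03]
 [-5.39872291e-05 -2.03400543e-03 -9.99997930e-01]]
top {'K': array([[508.43316226,   0.        , 322.7076001 ],
       [  0.        , 508.43316226, 238.89322308],
       [  0.        ,   0.        ,   1.        ]]), 'position': array([ 0.53345249, -0.04939786,  1.12913497]), 'rotation': array([[ 0.00252037, -0.99766001,  0.06832385],
       [-0.99998302, -0.00287343, -0.00506953],
       [ 0.00525399, -0.06830991, -0.99765032]])}
side {'K': array([[576.02541829,   0.        , 317.2016958 ],
       [  0.        , 576.02541829, 234.82182695],
       [  0.        ,   0.        ,   1.        ]]), 'position': array([ 0.39053505, -1.25793799,  0.83982515]), 'rotation': array([[ 0.98795886, -0.07049615,  0.13772287],
       [-0.15450421, -0.49619191,  0.85435475],
       [ 0.00810825, -0.86534611, -0.50110914]])}
{'K': array([[351.93784029,   0.        , 322.39281798],
       [  0.        , 351.93784029, 232.3101554 ],
       [  0.        ,   0.        ,   1.        ]]), 'tool_from_camera': array([[ 1.67178071e-04, -9.63651333e-01, -2.67163022e-01,
         6.71245204e-02],
       [ 9.99999912e-01,  2.63699033e-04, -3.25403824e-04,
        -3.84016838e-04],
       [ 3.84026459e-04, -2.67162944e-01,  9.63651293e-01,
        -1.18765490e-01],
       [ 0.00000000e+00,  0.00000000e+00,  0.00000000e+00,
         1.00000000e+00]])}
```

View pics/top0.png

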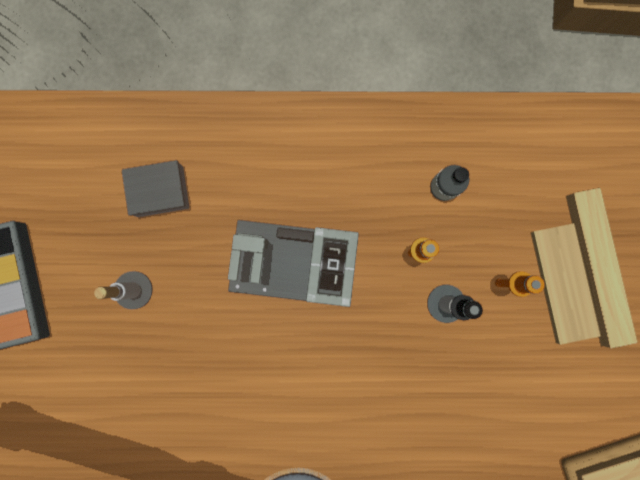

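View pics/side0.png

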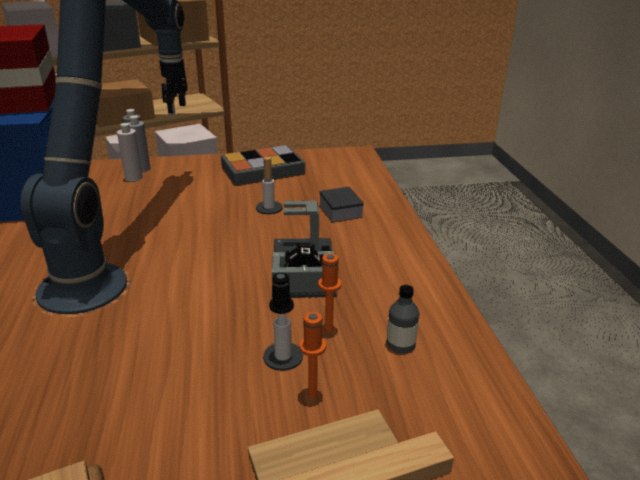

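Top view: light handle top at (474,310), its pot foot (446,303); fork at (247,260), thumbwheel (334,265); screwdriver pot (132,290), bottle (450,183), tin (155,188); orange look-alikes at (425,250) and (525,285).

```bash
cat > h.py <<'E'
import numpy as np,cv2
def cloud(n,f=None,pose=None,im=None,d=None):
    from rig import camera_params
    if im is None:
        z=np.load(f);im,d=z['im'],z['d']
    p=camera_params(n);K=p['K']
    v,u=np.mgrid[:480,:640]
    c=np.stack([(u-K[0,2])/K[0,0]*d,(v-K[1,2])/K[1,1]*d,d],-1)
    if n=='wrist':
        T=p['tool_from_camera'];c=c@T[:3,:3].T+T[:3,3];R,t=pose
    else: R,t=p['rotation'],p['position']
    w=c@np.asarray(R).T+t
    w[d<=0]=np.nan
    return w,im
E
python3 - <<'E'
from h import *
np.set_printoptions(precision=4,suppress=True)
for n in ['top','side']:
    w,im=cloud(n,f'pics/{n}0.npz')
    if n=='top':
        for px in [(474,310),(446,303),(446,290),(425,250),(525,285),(450,183),(247,240),(234,250),(262,250),(132,290),(294,270),(315,270),(334,265),(350,265),(155,188)]: print(px,w[px[1],px[0]])
    else:
        for px in [(282,290),(281,277),(283,340),(283,320),(302,206)]: print(px,w[px[1],px[0]])
    # fork top
    m=(abs(w[...,2]-.14)<.006)&(w[...,0]>.3)
    if n=='top':
        m[:,:200]=0;m[:,300:]=0
        q=w[m];print('fork',len(q),q.mean(0),cv2.minAreaRect((q[:,:2]*1000).astype(np.float32)))
        m=(abs(w[...,2]-.075)<.005);m[:,:290]=0;m[:,370:]=0
        q=w[m];print('housing',len(q),q.mean(0),cv2.minAreaRect((q[:,:2]*1000).astype(np.float32)))
        m=(abs(w[...,2]-.012)<.004);m[:,:215]=0;m[:,370:]=0;m[:210]=0;m[312:]=0
        q=w[m];print('plate',len(q),q.mean(0),cv2.minAreaRect((q[:,:2]*1000).astype(np.float32)))
    # light slices
    L=w[(abs(w[...,1]+.35)<.12)&(abs(w[...,0]-.42)<.08)]
    for z in [.125,.135,.145,.155,.165,.175,.185,.195,.205]:
        q=L[abs(L[:,2]-z)<.005]
        if len(q)>3: print(n,z,len(q),q.min(0)[:2],q.max(0)[:2])
E
```

```text
(474, 310) [ 0.4688 -0.3275  0.2062]
(446, 303) [ 0.4738 -0.3096  0.0745]
(446, 290) [ 0.4984 -0.3268  0.0064]
(425, 250) [ 0.5776 -0.2429  0.1929]
(525, 285) [ 0.5136 -0.4278  0.1889]
(450, 183) [ 0.7168 -0.3113  0.1142]
(247, 240) [0.5987 0.0933 0.1387]
(234, 250) [0.5791 0.1183 0.1388]
(262, 250) [0.5792 0.0638 0.1391]
(132, 290) [0.4983 0.3451 0.0551]
(294, 270) [0.5414 0.0078 0.0097]
(315, 270) [ 0.5411 -0.039   0.0756]
(334, 265) [ 0.551  -0.0774  0.1061]
(350, 265) [ 0.5516 -0.1114  0.0759]
(155, 188) [0.7151 0.3033 0.0521]
fork 1063 [0.569  0.0942 0.1394] ((563.7091674804688, 95.33790588378906), (62.45668029785156, 88.95063018798828), 83.20781707763672)
housing 2036 [ 0.5502 -0.074   0.0747] ((549.4328002929688, -74.07877349853516), (91.89682006835938, 156.0826416015625), 83.45423126220703)
plate 4101 [0.5557 0.0457 0.0118] ((560.695068359375, 22.784255981445312), (244.95416259765625, 159.85787963867188), 83.37555694580078)
top 0.125 30 [ 0.4927 -0.4593] [ 0.4987 -0.4268]
top 0.135 62 [ 0.4466 -0.4567] [ 0.4987 -0.3022]
top 0.145 187 [ 0.4469 -0.4423] [ 0.4994 -0.3025]
top 0.
[... 222 characters left out ...]
 0.4864 -0.3098]
top 0.205 273 [ 0.4542 -0.3425] [ 0.4866 -0.3101]
(282, 290) [ 0.4697 -0.3428  0.1845]
(281, 277) [ 0.4694 -0.3311  0.2072]
(283, 340) [ 0.4688 -0.3444  0.0602]
(283, 320) [ 0.4709 -0.3324  0.1024]
(302, 206) [0.5692 0.1124 0.1292]
side 0.125 44 [ 0.467  -0.4645] [ 0.4998 -0.3357]
side 0.135 83 [ 0.4443 -0.4634] [ 0.5    -0.3241]
side 0.145 188 [ 0.4446 -0.4526] [ 0.4998 -0.3127]
side 0.155 80 [ 0.4526 -0.4531] [ 0.4998 -0.325 ]
side 0.165 80 [ 0.4525 -0.4535] [ 0.4998 -0.3276]
side 0.175 75 [ 0.4528 -0.4533] [ 0.4999 -0.3307]
side 0.185 76 [ 0.453  -0.4551] [ 0.4999 -0.3312]
side 0.195 81 [ 0.4517 -0.453 ] [ 0.4997 -0.3266]
side 0.205 165 [ 0.4521 -0.3464] [ 0.4853 -0.3085]
```

```bash
cat >> h.py <<'E'
def ori(yaw,tilt=0): # tool down, tool y = stand-like y at yaw, tool x = -x
    c,s=np.cos(yaw),np.sin(yaw)
    ex=np.array([c,s,0]);ey=np.array([-s,c,0])
    return np.stack([-ex,ey,[0,0,-1]],1)
YAW=-0.1143
EX=np.array([np.cos(YAW),np.sin(YAW),0]);EY=np.array([-np.sin(YAW),np.cos(YAW),0])
def wrist(tag):
    from rig import camera,sense
    s=sense();im,d=camera('wrist')
    cv2.imwrite(f'pics/{tag}.png',im[:,:,::-1])
    return cloud('wrist',pose=(s['tcp_rot'],s['position']),im=im,d=d)
E
python3 - <<'E'
from rig import *
from h import *
np.set_printoptions(precision=4,suppress=True)
movep([.54,.01,.31],ori(YAW))
w,im=wrist('stand');np.savez('pics/stand.npz',w=w,im=im)
print(sense()['time_s'],sense()['position'],sense()['joint_pos'])
r=lambda q:cv2.minAreaRect((q[:,:2]*1000).astype(np.float32))
m=(abs(w[...,2]-.14)<.006);q=w[m];print('fork',len(q),q.mean(0),r(q))
m=(abs(w[...,2]-.075)<.004)&(w[...,1]<0)&(w[...,1]>-.15);q=w[m];print('housing',len(q),q.mean(0),r(q))
E
```

```text
2.6417 [0.5401 0.0111 0.3099] [-0.4757  0.2073  0.4489  1.8057 -0.0982  1.1505  1.4632]
fork 5901 [0.5668 0.0709 0.1407] ((557.7479858398438, -63.672393798828125), (386.9215393066406, 92.62469482421875), 88.06250762939453)
housing 7465 [ 0.5429 -0.0699  0.076 ] ((549.4466552734375, -73.83169555664062), (92.32757568359375, 155.195068359375), 83.30693054199219)
```

View pics/stand.png

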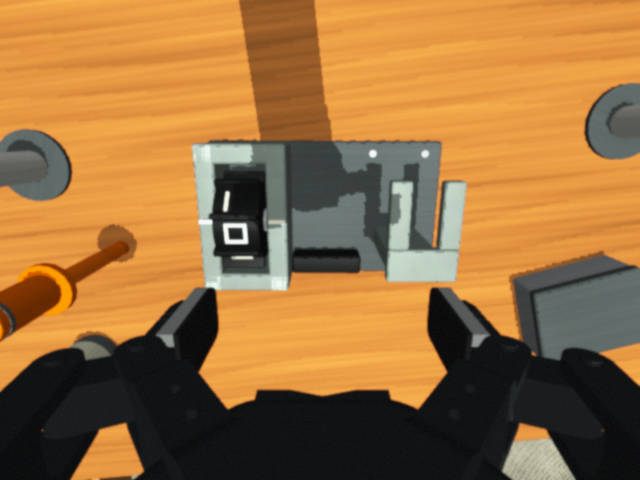

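Wrist view: fork slot opens upward (-x), prongs at (400,215) and (450,215); wheel's 0 at (235,233), slightly past the marks (row ~222) with the 1 following at (225,200). Now fine fits of the slot and wheel.

```bash
cat >> h.py <<'E'
H=np.array([.5494,-.0740,0])   # housing centre
ORG=H+.085*EY
def stand(w): q=w-ORG; return np.stack([q@EX,q@EY,w[...,2]],-1)
def ribs(w):
    s=stand(w);m=(abs(s[...,1]+.085)<.018)&(abs(s[...,0])<.06)&(s[...,2]>.085)&(s[...,2]<.125)
    q=s[m];return q[:,0],q[:,2]-.065
E
python3 - <<'E'
from h import *
np.set_printoptions(precision=4,suppress=True)
z=np.load('pics/stand.npz');w=z['w'];im=z['im'];s=stand(w)
m=(abs(s[...,2]-.14)<.004)&(abs(s[...,1]-.085)<.045)&(abs(s[...,0])<.08);q=s[m]
print('fork x',np.percentile(q[:,0],[1,99]),'y',np.percentile(q[:,1],[1,99]))
for x0 in (-.045,-.035,-.025,-.015,-.005,.003,.006,.009,.012,.015):
    y=np.sort(q[abs(q[:,0]-x0)<.003,1]);g=np.diff(y);i=g.argmax();print(x0,y[0],y[i],y[i+1],y[-1])
# white marks on housing
g=im.min(-1);m=(g>200)&(abs(s[...,2]-.075)<.006)&(abs(s[...,1]+.085)<.05);print('marks',np.c_[np.argwhere(m),s[m]][::3][:20])
x,zz=ribs(w)
for dx in (-.002,0,.002):
  r=np.hypot(x-dx,zz);a=np.degrees(np.arctan2(x-dx,zz))
  for lo in range(-60,60,4):
    k=(a>=lo)&(a<lo+4)
    if k.sum(): print(lo,k.sum(),'%.1f'%(np.percentile(r[k],90)*1e3),end=' | ')
  print()
cv2.imwrite('pics/crop.png',cv2.resize(im[130:295,180:300,::-1],None,fx=3.6,fy=3.6,interpolation=cv2.INTER_CUBIC))
E
```

```text
fork x [-0.0492  0.0377] y [0.0542 0.1151]
-0.045 0.05419338061805339 0.0715593808179997 0.098043765521816 0.1160985856035296
-0.035 0.054065399399275904 0.07196440066615412 0.09771340917860083 0.11581985062042073
-0.025 0.05385875617665843 0.0723638133796123 0.09771873593164093 0.1157805093832803
-0.015 0.05401137480539373 0.07218135778574089 0.09784883124650474 0.11568775445897264
-0.005 0.05404406499972167 0.07203520519655957 0.09777615414297666 0.11650992820117714
0.003 0.05404911296318623 0.07155051453188675 0.09776449413132661 0.1153676777045029
0.006 0.053974102106283 0.08670266436958646 0.09628140202653085 0.11611272694871708
0.009 0.053974102106283 0.11513093505142741 0.11611272694871708 0.11611272694871708
0.012 0.05386403627149706 0.05633860893572286 0.05706772599365893 0.11541401097230504
0.015 0.05386403627149706 0.1120435198759407 0.11298845862746086 0.11596830074822832
marks [[145.     206.      -0.0764  -0.1153   0.0764]
 [146.     207.      -0.0755  -0.1142   0.077 ]
 [147.     202.      -0.0745  -0.1197   0.0754]
 [147.     205.      -0.0745  -0.1163   0.0769]
 [147
[... 1116 characters left out ...]
60 309 51.8 | -56 181 48.0 | -52 73 41.8 | -48 98 42.0 | -44 88 41.9 | -40 105 41.9 | -36 102 41.9 | -32 103 42.0 | -28 105 42.4 | -24 106 41.9 | -20 116 52.9 | -16 150 52.7 | -12 101 42.5 | -8 124 43.3 | -4 100 42.9 | 0 113 42.3 | 4 104 42.2 | 8 101 41.9 | 12 114 42.7 | 16 93 43.4 | 20 145 48.6 | 24 309 52.2 | 28 55 52.4 | 52 2 41.8 | 56 23 42.1 | 
-60 411 53.1 | -56 79 44.0 | -52 92 43.3 | -48 91 43.4 | -44 100 43.3 | -40 107 43.0 | -36 106 43.1 | -32 113 43.1 | -28 108 43.0 | -24 72 53.0 | -20 158 53.5 | -16 132 52.8 | -12 134 43.5 | -8 96 43.2 | -4 110 42.4 | 0 102 42.1 | 4 108 41.8 | 8 102 41.9 | 12 111 42.9 | 16 52 42.3 | 20 370 50.7 | 24 98 51.6 | 28 14 50.7 | 52 4 40.1 | 56 35 40.3 |
```

View pics/crop.png

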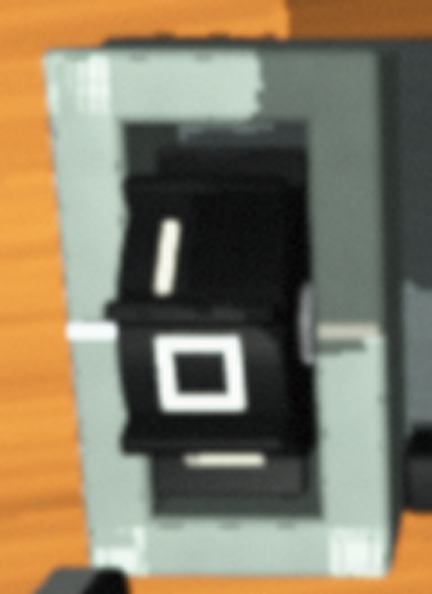

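Slot centred at stand y = 85.0 mm, seat x ≈ 0, ribs at about -16° and +28° (timer ≈ 0.1). Grasp the light now.

```bash
python3 - <<'E'
from rig import *
from h import *
np.set_printoptions(precision=4,suppress=True)
R=ori(YAW)
command_gripper(.065,50)
movep([.470,-.3265,.30],R)
print(move_l([.470,-.3265,.181],feed=.12,until_force=10))
command_gripper(0,50)
s=sense();print(s['time_s'],s['position'],s['finger_gap'],s['gripper_force'])
print(move_l([.470,-.3265,.345],feed=.12,until_force=15))
s=sense();print(s['time_s'],s['position'],s['finger_gap'],s['wrist_force'])
im,d=camera('side');cv2.imwrite('pics/lift.png',im[130:410,200:440,::-1])
w,_=cloud('side',im=im,d=d)
L=w[(abs(w[...,1]+.345)<.06)&(abs(w[...,0]-.47)<.045)]
for z in np.arange(.17,.38,.01):
    q=L[abs(L[:,2]-z)<.005]
    if len(q)>3: print('%.3f'%z,len(q),q.min(0)[:2],q.max(0)[:2])
E
```

```text
False
5.8083 [ 0.4704 -0.3267  0.1818] 0.033027111265981554 49.38515782356262
False
7.325 [ 0.4697 -0.3262  0.3442] 0.03297363404996858 [-0.1645 -0.2459 -1.2652]
0.180 40 [ 0.459  -0.3371] [ 0.4774 -0.3248]
0.190 42 [ 0.4594 -0.3405] [ 0.477 -0.325]
0.200 32 [ 0.4596 -0.3381] [ 0.4753 -0.3293]
0.210 40 [ 0.4596 -0.3376] [ 0.4754 -0.3288]
0.220 38 [ 0.4599 -0.3381] [ 0.4757 -0.3285]
0.230 40 [ 0.4602 -0.3382] [ 0.4758 -0.3288]
0.240 40 [ 0.4592 -0.338 ] [ 0.4762 -0.3268]
0.250 43 [ 0.4593 -0.3374] [ 0.4767 -0.3256]
0.260 46 [ 0.4592 -0.3393] [ 0.4768 -0.3268]
0.270 45 [ 0.4595 -0.338 ] [ 0.4768 -0.3272]
0.280 37 [ 0.46   -0.3374] [ 0.475  -0.3244]
0.290 10 [ 0.4617 -0.3405] [ 0.4747 -0.3326]
0.300 161 [ 0.4437 -0.3545] [ 0.4927 -0.3105]
0.310 121 [ 0.4445 -0.3519] [ 0.4921 -0.314 ]
0.320 53 [ 0.4517 -0.3529] [ 0.483  -0.3297]
0.330 82 [ 0.4518 -0.3597] [ 0.4832 -0.3298]
0.340 82 [ 0.452  -0.3605] [ 0.4835 -0.3324]
0.350 89 [ 0.4514 -0.3592] [ 0.4836 -0.3232]
0.360 32 [ 0.4511 -0.3601] [ 0.4839 -0.3241]
0.370 73 [ 0.4516 -0.3789] [ 0.4844 -0.3232]
```

View pics/lift.png

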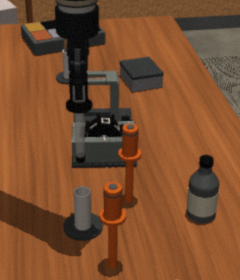

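Light is out, vertical, pot upright. Now hang it.

```bash
python3 - <<'E'
from rig import *
from h import *
np.set_printoptions(precision=4,suppress=True)
R=ori(YAW);seat=ORG+.085*EY
at=lambda dx,z:(seat+dx*EX)+[0,0,z]
move_l(at(-.10,.34),feed=.25)
move_l(at(-.10,.196),feed=.15)
print(move_l(at(-.015,.196),feed=.08,until_force=8),stand(sense()['position']))
print(move_l(at(.008,.196),feed=.03,until_force=6))
s=sense();print(s['time_s'],stand(s['position']),s['wrist_force'])
print(move_l(s['position']+[0,0,-.013],feed=.03,until_force=5))
s=sense();print(s['time_s'],stand(s['position']),s['wrist_force'])
im,d=camera('side');cv2.imwrite('pics/seat.png',cv2.resize(im[100:300,220:380,::-1],None,fx=3,fy=3))
E
```

```text
False [-0.0155  0.085   0.196 ]
True
12.175 [0.001  0.0849 0.195 ] [ 0.4119  0.2211 -1.5   ]
True
12.5083 [0.0009 0.0852 0.1877] [0.1557 0.569  3.5905]
```

View pics/seat.png

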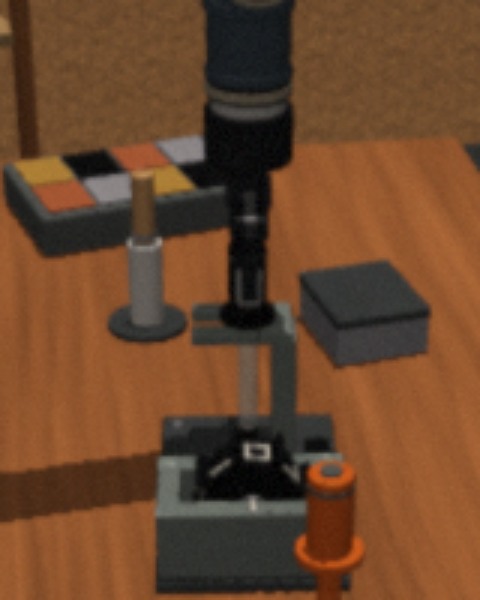

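Collar rests on the prongs at the slot's back. One more gentle push, release, retreat, and look from above.

```bash
python3 - <<'E'
from rig import *
from h import *
np.set_printoptions(precision=4,suppress=True)
s=sense()
print(move_l(s['position']+.004*EX,feed=.02,until_force=6))
s=sense();print(stand(s['position']),s['wrist_force'])
command_gripper(.07);sleep(.2)
p=sense()['position'];print(stand(p))
move_l(p+[0,0,.13],feed=.2)
command_gripper(0)
movep(ORG+[-.02,-.02,.33],ori(YAW))
w,im=wrist('hung');np.savez('pics/hung.npz',w=w,im=im)
s=stand(w)
m=(abs(s[...,2]-.212)<.006)&(abs(s[...,1]-.085)<.05)&(abs(s[...,0])<.06);q=s[m]
print('top',len(q),q.min(0),q.max(0),cv2.minEnclosingCircle((q[:,:2]*1000).astype(np.float32)))
m=(abs(s[...,2]-.148)<.003)&(abs(s[...,1]-.085)<.05)&(abs(s[...,0])<.06);q=s[m]
print('collar',len(q),q.min(0),q.max(0))
wt,_=cloud('top',None,im=camera('top')[0],d=camera('top')[1]);s=stand(wt)
m=(abs(s[...,2]-.212)<.006)&(abs(s[...,1]-.085)<.05)&(abs(s[...,0])<.06);q=s[m]
if len(q): print('topcam',len(q),cv2.minEnclosingCircle((q[:,:2]*1000).astype(np.float32)))
ws,_=cloud('side',None,im=camera('side')[0],d=camera('side')[1]);s=stand(ws)
for z in np.arange(.06,.212,.015):
    q=s[(abs(s[...,2]-z)<.004)&(abs(s[...,1]-.075)<.03)&(abs(s[...,0])<.026)]
    if len(q): print('%.3f'%z,len(q),np.percentile(q[:,0],[2,98]),np.median(q[:,1]))
print(sense()['time_s'])
E
```

```text
True
[0.0012 0.0852 0.1877] [-0.1831  0.784   4.2957]
[0.001  0.0853 0.1875]
top 1745 [-0.0169  0.0674  0.206 ] [0.0168 0.1006 0.217 ] ((-0.22260884940624237, 84.4049301147461), 17.273414611816406)
collar 960 [-0.0249  0.0597  0.145 ] [0.0249 0.1082 0.151 ]
0.060 14 [-0.0078  0.0236] 0.0773115148272055
0.075 17 [-0.0077  0.0242] 0.07548215275127904
0.090 18 [-0.0076  0.0241] 0.0764024723842193
0.105 24 [-0.0075  0.0242] 0.07489189945537754
0.120 10 [-0.0043  0.0242] 0.06439511711928045
0.135 54 [-0.0259  0.0238] 0.05478567984996863
0.150 79 [-0.023   0.0219] 0.0702423631833542
0.165 32 [-0.0175  0.014 ] 0.07044715498024243
0.180 33 [-0.0174  0.0139] 0.07151682368556221
0.195 36 [-0.0173  0.0139] 0.07208364374146059
0.210 65 [-0.0171  0.014 ] 0.07525997056357259
15.65
```

View pics/hung.png

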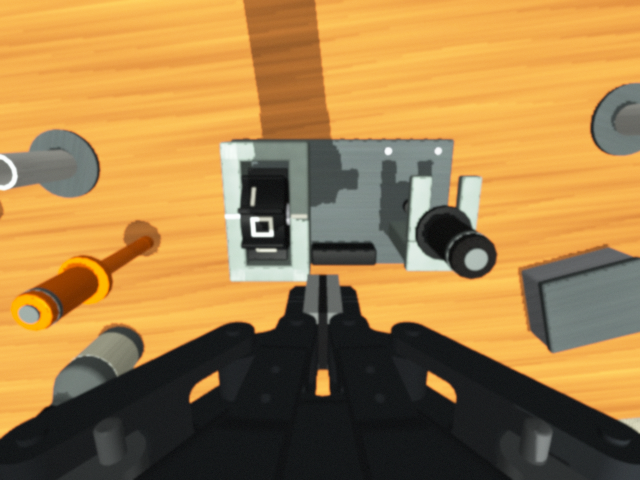

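Light hangs upright at stand x≈0, y≈85 mm, clear of the fingers (handle top (475,258)). Wheel at (262,225), marks at row ~216. Now get the axle line and make the first stroke.

```bash
cat >> h.py <<'E'
WC=ORG-.085*EY
def timer_look(tag,AX,zb):
    from rig import movep,sense
    movep(WC+(AX+.010)*EX+[0,0,.20],ori(YAW))
    w,im=wrist(tag);np.savez(f'pics/{tag}.npz',w=w,im=im)
    s=stand(w);hz=s[(abs(s[...,2]-.075)<.004)&(abs(abs(s[...,1]+.085)-.036)<.008)&(abs(s[...,0])<.05)]
    zb=np.median(hz[:,2])-.075
    x,z=ribs(w);x=x-AX;z=z-zb;r=np.hypot(x,z);a=np.arctan2(x,z)
    k=(r>.0485)&(abs(a)<.75);ph=np.angle(np.exp(8j*a[k]).mean())/8
    print(tag,'zb %.4f'%zb,'rib angle mod 45: %.2f'%np.degrees(ph),'sets',[(round(np.degrees(a[k&(abs(a-c)<.2)].mean()),1),int((k&(abs(a-c)<.2)).sum())) for c in ph+np.array([-1,0,1])*np.pi/4 if (k&(abs(a-c)<.2)).any()])
    return w,im
def stroke(AX,th0,th1,h=.042,hw=.011,feed=.06):
    from rig import movep,move_l,sense
    t0,t1=np.radians([th0,th1])
    xs=.051*np.sin(t0)-.003*np.cos(t0)-.005-hw
    xe=h*np.tan(t1)-.003/np.cos(t1)-hw
    at=lambda x,z:WC+(AX+x)*EX+[0,0,z]
    movep(at(xs,.165),ori(YAW))
    b=move_l(at(xs,.065+h+.025),feed=.12,until_force=10)
    if b: print('touch down',stand(sense()['position']));return
    b=move_l(at(xe,.065+h+.025),feed=feed,until_force=25)
    s=sense();print('stroke',b,stand(s['position']),s['wrist_force'],s['time_s'])
    move_l(s['position']-.002*EX,feed=.05)
    move_l(sense()['position']+[0,0,.045],feed=.15)
E
python3 - <<'E'
from rig import *
from h import *
np.set_printoptions(precision=4,suppress=True)
z=np.load('pics/hung.npz');w=z['w'];im=z['im'];s=stand(w)
for px in [(232,216),(232,217),(298,217),(300,217)]: print(px,s[px[1],px[0]],im[px[1],px[0]])
AX=0.
timer_look('t0',AX,.0008)
stroke(AX,-17,33)
w,im=timer_look('t1',AX,.0008)
s=stand(w);g=im.min(-1)
for sgn in (-1,1):
    m=(abs(s[...,1]+.085-sgn*.036)<.011)&(abs(s[...,0])<.012)&(abs(s[...,2]-.075)<.005)
    v=g.astype(float)[m];x=s[...,0][m];t=np.percentile(v,96);print('mark',sgn,np.median(v),t,x[v>=t].mean(),x[v>=t].std())
cv2.imwrite('pics/t1c.png',cv2.resize(im[100:330,190:450,::-1],None,fx=2.2,fy=2.2,interpolation=cv2.INTER_CUBIC))
E
```

```text
(232, 216) [-0.0002 -0.1212  0.0779] [254 254 254]
(232, 217) [ 0.0007 -0.1211  0.0785] [252 254 253]
(298, 217) [ 0.0011 -0.0499  0.0776] [206 208 193]
(300, 217) [ 0.0009 -0.0477  0.0783] [205 208 194]
t0 zb 0.0012 rib angle mod 45: -17.03 sets [(np.float64(-16.3), 613), (np.float64(27.1), 470)]
stroke False [ 0.014  -0.085   0.1325] [ 0.283  -0.3336  0.1003] 18.025
t1 zb 0.0012 rib angle mod 45: -12.75 sets [(np.float64(-12.0), 607), (np.float64(31.3), 461)]
mark -1 138.0 223.0 -0.00025342777336767196 0.0004984599148031879
mark 1 140.0 226.0 -0.00945017844975815 0.003919198272794299
```

View pics/t1c.png

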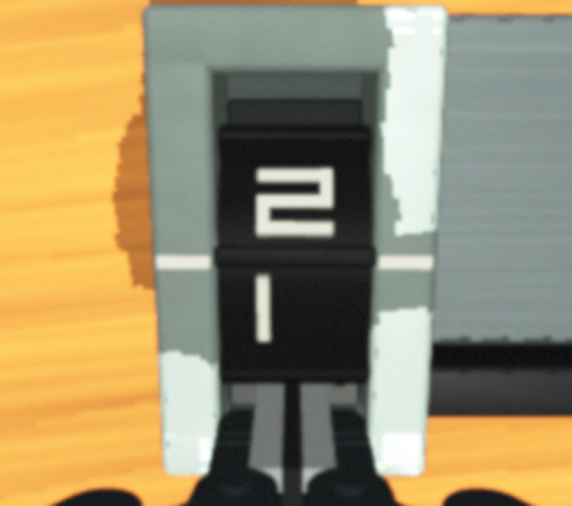

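Stroke works: 1 now near top at crop (262,308), 2 behind it, ribs at -12.5° and +31.5° (timer ≈ 0.96). Two more full strokes, then a cautious final one.

```bash
python3 - <<'E'
from rig import *
from h import *
np.set_printoptions(precision=4,suppress=True)
stroke(0,-12.5,33)
stroke(0,-12.5,33)
timer_look('t3',0,0)
stroke(0,-12.5,21)
w,im=timer_look('t4',0,0)
print(sense()['time_s'])
cv2.imwrite('pics/t4c.png',cv2.resize(im[100:330,190:450,::-1],None,fx=2.2,fy=2.2,interpolation=cv2.INTER_CUBIC))
E
```

```text
stroke False [ 0.014  -0.0851  0.1325] [-0.4307 -0.6591  0.0938] 20.6333
stroke False [ 0.014  -0.085   0.1325] [ 0.5395  0.1214 -0.1544] 22.9167
t3 zb 0.0012 rib angle mod 45: -12.76 sets [(np.float64(-12.1), 607), (np.float64(31.3), 452)]
stroke False [ 0.003  -0.085   0.1322] [-0.6927  0.0084 -1.3164] 25.35
t4 zb 0.0012 rib angle mod 45: 21.15 sets [(np.float64(-22.9), 608), (np.float64(20.0), 516)]
26.35
```

View pics/t4c.png

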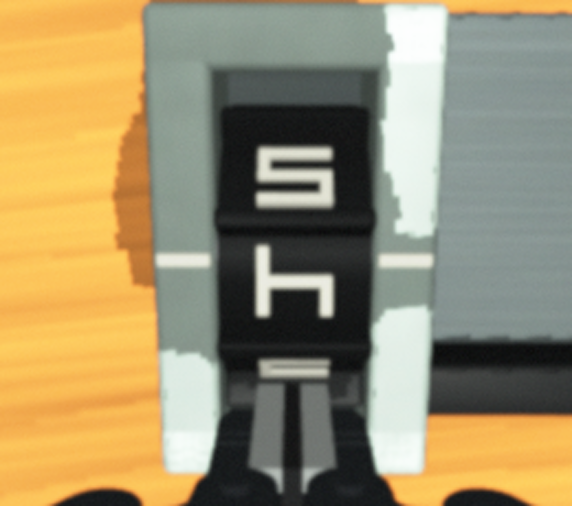

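4 is on top, glyph rows 245–318 of the crop, about 1° short by the ribs. Check by casting glyph edges onto the drum.

```bash
python3 - <<'E'
from rig import *
from h import *
p=camera_params('wrist');K=p['K'];T=p['tool_from_camera'];s=sense()
im=np.load('pics/t4.npz')['im']
R=s['tcp_rot']@T[:3,:3];c=s['position']+s['tcp_rot']@T[:3,3]
def ang(v,u,r=.040):
    d=R@np.linalg.solve(K,[u,v,1]);q=c-WC-[0,0,.065]
    a=np.array([q@EX,q[2]]);b=np.array([d@EX,d[2]])
    A,B,C=b@b,2*a@b,a@a-r*r;t=(-B-np.sqrt(B*B-4*A*C))/2/A;h=a+t*b
    return np.degrees(np.arctan2(*h))
g=im.min(-1).astype(float)
def edges(u0,u1,v0,v1):
    pr=g[v0:v1,u0:u1].max(1);on=np.where(pr>110)[0]
    def sub(i,j): return v0+i+(110-pr[i])/(pr[j]-pr[i])*(j-i)
    return sub(on[0]-1,on[0]),sub(on[-1]+1,on[-1])
for nm,v0,v1 in (('4',205,253),('5',160,198)):
    e=edges(304,346,v0,v1);a=[ang(x,325) for x in e];print(nm,e,a,np.mean(a))
# mark row -> x at z=.075
for u0,u1 in ((263,283),(364,384)):
    e=edges(u0,u1,210,226);v=np.mean(e);d=R@np.linalg.solve(K,[(u0+u1)/2,v,1]);t=(.0755-c[2])/d[2];print('mark',e,(c+t*d-WC)@EX)
E
```

```text
4 (np.float64(210.55172413793105), np.float64(243.81428571428572)) [np.float64(-17.856079240732463), np.float64(13.224221737381537)] -2.3159287516754627
5 (np.float64(166.20967741935485), np.float64(193.83333333333334)) [np.float64(-69.56197877603505), np.float64(-33.35961456715746)] -51.460796671596256<stdin>:14: RuntimeWarning: divide by zero encountered in scalar divide
Traceback (most recent call last):
IndexError: index 16 is out of bounds for axis 0 with size 16
```

Both estimates say ~1.5° short; a small trim push.

```bash
python3 - <<'E'
from rig import *
from h import *
np.set_printoptions(precision=4,suppress=True)
at=lambda x,z:WC+x*EX+[0,0,z]
movep(at(-.0015,.165),ori(YAW))
if not move_l(at(-.0015,.132),feed=.1,until_force=8):
    print(move_l(at(.0032,.132),feed=.03,until_force=15),stand(sense()['position']))
    move_l(at(0,.132),feed=.03)
move_l(at(0,.18),feed=.12)
w,im=timer_look('t5',0,0)
s=stand(w);p=camera_params('wrist');K=p['K'];T=p['tool_from_camera'];S=sense()
R=S['tcp_rot']@T[:3,:3];c=S['position']+S['tcp_rot']@T[:3,3]
for (u0,u1) in ((263,283),(364,384)):
    pr=im[205:232,u0:u1].min(-1).astype(float).mean(1);wt=np.clip(pr-np.median(pr)-25,0,None);v=205+(wt*np.arange(27)).sum()/wt.sum()
    d=R@np.linalg.solve(K,[(u0+u1)/2,v,1])
    for zz in (.075,.0762): t=(zz-c[2])/d[2];print('mark row',v,'x',(c+t*d-WC)@EX)
cv2.imwrite('pics/t5c.png',cv2.resize(im[100:330,190:450,::-1],None,fx=2.2,fy=2.2,interpolation=cv2.INTER_CUBIC))
movep(WC+[-.08,0,.33],ori(YAW))
im,d=camera('side');cv2.imwrite('pics/end.png',im[:,:,::-1])
im,d=camera('top');w,_=cloud('top',im=im,d=d);s2=stand(w)
x,z=ribs(w);r=np.hypot(x,z);a=np.arctan2(x,z);k=(r>.0485)&(abs(a)<.75);print('topcam ribs',[(np.degrees(a[k&g]).mean(),(k&g).sum()) for g in (a<0,a>0)])
v=im.min(-1)>150
q=s2[v&(abs(s2[...,1]+.085)<.018)&(abs(s2[...,0])<.02)&(abs(s2[...,2]-.106)<.006)];print('glyph',len(q),q.min(0),q.max(0))
q=s2[v&(abs(abs(s2[...,1]+.085)-.037)<.008)&(abs(s2[...,0])<.006)&(abs(s2[...,2]-.075)<.005)];print('mark',len(q),q.mean(0))
q=s2[(abs(s2[...,2]-.212)<.006)&(abs(s2[...,1]-.085)<.05)&(abs(s2[...,0])<.06)]
print('light',cv2.minEnclosingCircle((q[:,:2]*1000).astype(np.float32)),sense()['time_s'])
E
```

```text
False [ 0.0038 -0.085   0.1325]
t5 zb 0.0012 rib angle mod 45: 21.91 sets [(np.float64(-22.2), 602), (np.float64(20.9), 519)]
mark row 217.82981162981164 x -0.0010875478591326829
mark row 217.82981162981164 x -0.0013662126649573684
mark row 216.4774193548387 x -0.0020904121746465596
mark row 216.4774193548387 x -0.002364124651293993
topcam ribs [(np.float64(-21.874662807788948), np.int64(48)), (np.float64(21.33463028485098), np.int64(52))]
glyph 33 [-0.0095 -0.0959  0.1026] [ 0.007  -0.0756  0.1092]
mark 51 [-0.0007 -0.0857  0.0752]
light ((0.21225015819072723, 83.96324920654297), 16.796165466308594) 29.3
```

View pics/end.png

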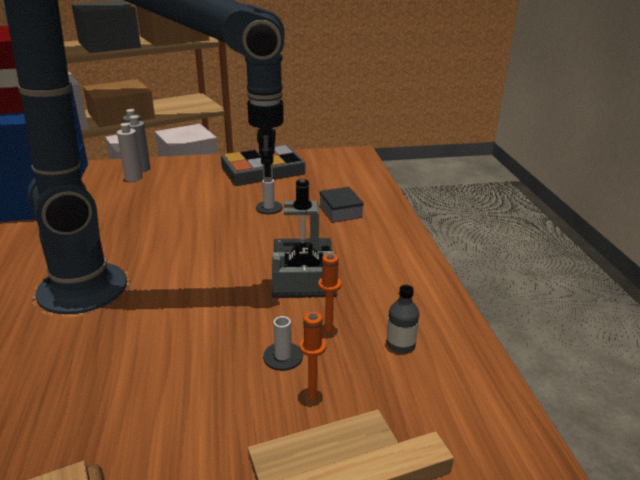

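View pics/t5c.png

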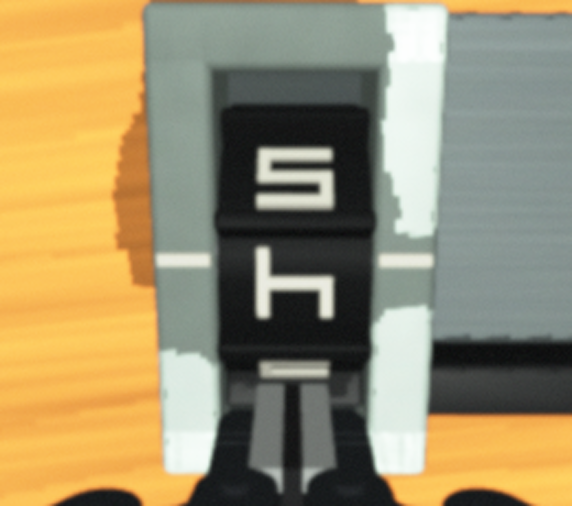

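The side view shows the light hanging in the fork, with pots, bottle and tin all upright. The 4 is level with the marks to within about 1°, and the gripper is clear. Handing in.

```bash
python3 -c "
from rig import *
print(finish_job())"
```

```text
the job is handed in; nothing more can be done
None
```

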